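# Lever the battery cover off a temperature logger

### The job

The temperature logger needs new batteries: with the orange-handled lever, prise up the front end of its blue battery cover until it snaps out of its catches (do not use the fingers on the cover while it is still clipped in). Then take the loosened cover off and leave both the cover, outer face up, and the lever lying flat on the floor of the white tray, inside its walls. Leave everything else where it stands.

Things in the scene. Friction and masses are not known exactly. Their poses are not given: they have to be found in the camera images.
- logger: White and grey temperature logger, fixed to the bench, 150 (x) x 110 (y) x 75 mm high; origin at the centre of its underside, x from its front (robot side) towards its green display, z up. A blue battery cover lies flush in its deck, near its front. In front of the cover the wall is 71 mm high; a dark pry channel is cut through its middle.
- notch (a point): Middle of the pry channel's floor at the logger's front face, 59.5 mm above the bench: the edge on which a lever can pivot; axes as the logger's. The channel is 26 mm wide and runs straight back 38 mm, level: open on top for the first 12 mm, then passing under the cover with 5.5 mm of free height.
- seat (a point): Middle of the floor of the cover's seat, 47 mm behind the logger's front face, 65 mm above the bench (deck at 75 mm); axes as the logger's. Clearance about 1 mm all round.
- catch_left (a point): Left sprung brass catch (nose 3 mm radius, flush within the deck) over the cover's left ear, 25 mm behind the front face. The two give way at about 15 N of lift on the cover's near end, once that has risen about 5 mm; they then snap in beneath the ears and hold that end about 8 mm up, its sides standing clear of the deck.
- catch_right (a point): the right catch, like the left
- cover: Blue battery cover, white ribs at its near end, 70 (x) x 52 (y) x 10 mm; origin at the centre of its underside, z out of its outer face, x to the far end. An ear on each side at x = -22 mm (10 mm long, 2.5 thick, 5 out, at the underside). A tongue at the far end (30 wide, 2.5 thick, 6.5 long) hooks under the deck: with the near end up, draw the cover up and to the front. About 45 g.
- cover_lip (a point): the middle of the cover's near lower edge (x = -35 mm), below which the pry channel passes; seated it is 65 mm above the bench
- lever: Flat pry lever lying in the tray: orange handle 85 x 18 x 18 mm with a steel blade 65 mm long, 12 mm wide and 3 mm thick out of the middle of the handle's end; origin at the centre of the handle's underside, x along the blade to its tip (x = 107.5 mm), blade centred 9 mm above the underside. About 70 g.
- lever_tip (a point): the tip of the lever's blade
- lever_butt (a point): the rear end of the lever's handle
- tray: White enamel tray fixed to the bench, 210 (x) x 260 (y) x 18 mm high outside, walls and floor 5 mm; origin at the centre of its underside, x away from the robot. The lever starts in its left half (y > 0), the jar in the far corner of its right half.
- jar: small amber jar with a red cap, 32 mm across, 45 mm tall, standing in the far right-hand corner of the tray; origin at its foot
- tube_rack: steel rack of capped sample tubes, 75 x 150 mm, 98 mm tall, beyond the work area; origin at its foot
- green_bottle: white bottle with a green cap, 40 mm across, 85 mm tall; origin at its foot
- black_bottle: black bottle, 44 mm across, 75 mm tall; origin at its foot
- dish: shallow glass dish, 80 mm across, 15 mm high; origin at its foot
- pen: black marker pen lying on the bench, 130 x 11 x 11 mm; origin under its middle
- tip_box: blue box, 85 x 120 x 50 mm, beyond the work area; origin at its foot
Things that resemble listed ones, but are neither listed nor needed, are in the scene too. There is more than one size of the lever; the job needs the largest.

How it is judged:
By the outcome, as a careful person would: the job done as asked, in the order asked, and still so for the second after the job is handed in, with the robot touching nothing.
It also fails if it takes over 72 s, if anything falls off the work surface, if the arm or the gripper's body presses on something with over 40 N, if the wrist force passes 120 N, or if a joint passes its speed limit or range.

### The arm

A 6-joint arm with a two-finger parallel gripper is mounted at the origin on the work surface. World frame = base frame: x ahead of the robot, y to its left, z up, the work surface at z = 0. Lengths are in mm, angles in degrees, forces in N, time in s.
With the tool pointing down it reaches from about 300 to 850 mm from the base axis. Payload 4.2 kg.
Tool frame: the origin (TCP) lies on the centre line of the jaws, within the pads' length; the fingertips stand 14 mm ahead of it and the grasp point (between the pads) lies 5 mm behind it; z points along the fingers, y is the line along which they close (so a half turn about z gives the same grasp; the last joint's range is limited). The gripper opens to 91 mm and grips with 3 to 60 N. Pads are 32 mm wide; open, the fingers measure 118 mm over their backs; the gripper's body (76 mm by 178 mm) begins 60 mm behind the grasp point.
Start: joints at [-65.317, 18.312, 89.639, -0, 72.044, -1.146], TCP at [250.524, -517.571, 227.976] pointing down, gripper open.
Joint ranges: [-177.97, 177.97], [-48.28, 115.42], [12.27, 149.76], [-77.06, 257.06], [2.81, 150.46], [-146.56, 146.56]. Speed limits (degrees/s): [147.25, 147.25, 180, 180, 180, 180].

### API

Orientations are given as [roll, pitch, yaw] about the fixed x, y, z axes, in that order (R = Rz(yaw) Ry(pitch) Rx(roll)).
In Python, from workcell import env gives the robot as it stands.
- The arm moves only by the tool arm_command, never from a script. Its argument "motion" is a list of rows, each an object with "offset": the shift along the tool's x, y, z in m, a list of three; "spin": the turn about the tool's z in rad. In form: [{"offset": [tx, ty, tz], "spin": spin}, ...]. A call has 1 to 5 rows; each row shifts and turns the commanded pose from where the row before left it, along the tool's axes as they then stand; what a row does not reach is not made up. A row lasts 1/8 s, in which the tool goes at most 62.5 mm and 10.7 degrees, less where a joint would pass 70% of its speed; a pose out of reach is approached as far as the arm can. A call with a gripper value outside its range is refused whole. "jaw" is the finger opening in m, from 0 to 0.0912, set as the call begins (left out, the last holds). The fingers move at their own pace and stop on an object; "newtons" is the grip in N (left out, the last holds). Time passes only in rows, so rows that do not move let the fingers close. It gives the time, the measured TCP pose, the force, the opening and the grip force at its end, in the units of the state.
- env.state(): the state, without advancing time (a new reading comes with each control period).
- env.grab_frame(name): name is "scene" or "top" or "wrist"; returns (picture, depth): 420x560x3 uint8, blue, green, red; 420x560 float32, mm along the optical axis (not along the pixel's ray), 0 where there is no reading.
- env.camera_model(name): a dict with "fx", "fy", "cx", "cy" (pixels), "k1" (the pictures are not rectified: a ray, as slopes to the right and down, at radius r is drawn at 1 + k1 r^2 times it, then the intrinsics apply), "eye" and "rotation" of the camera in the world; the wrist camera has in their place "hand_eye" (4x4, takes a point from camera to tool coordinates, whose origin is the TCP and whose axes are the flange's). Camera axes: x right, y down, z forward; pixel columns grow to the right and rows downward; lengths in mm; the calibration is good to about 2 mm. A picture is of the moment at which its call begins: read the wrist's pose just before it. camera_model takes no time and is no camera call.
- env.job_done(): hands the job in; it is judged then, once.
Trained networks look in the newest picture that a camera, given by its name, has taken for a name from the list of things; names that differ only in an ending like _2 or _b are one class to them, and where a whole thing is asked for, a point or a joint stands for the part that bears it (a point fixed in the world has none). Each returns a list of dicts, best first, with "score" (0 to 1); they miss things now and then, are a little off and sometimes report something else, mostly with a low value. They report only what shows in the picture. A call takes as long as a camera call. They do not tell look-alikes from the thing itself.
- env.boxes_of(camera, target): "bbox" ([left, top, right, bottom] in pixels, round what is visible of it).
- env.pinpoint(camera, target): "location" ([column, row] in pixels: a listed point, or the origin of a listed thing).
The state is a dict: "time_s": time; "qpos": joint angles; "qvel": joint speeds; "effort": joint torques, N m; "ee_pos": TCP position; "ee_rot": TCP orientation; "force": force on the tool from outside, world axes, zero at the start; "torque": the same for the moment, N m; "gripper_width": finger opening in mm; "gripper_force": force on a finger pad.
Only numpy, scipy, OpenCV 4.12 (cv2) and the standard library are available. Lean on these libraries where they do the work, as an engineer would, in place of code of your own. Each camera call takes 0.05 s, during which the arm holds its last target. There are 200 camera calls.

## Working session

There is one attempt and no reset: what is moved stays moved. The work goes in short steps, Python scripts to look and compute and a tool call to move; the robot and the scene stay as the last step left them, time stands still between calls to the robot, and variables do not carry over. Pictures are saved under pics/ and viewed, at most 10 in all, crops included, and the job is handed in when it is done.

Besides the shell and the picture viewer there is one more tool, called after ">>>" by a JSON object that holds its "method" and its "body". arm_command: Moves the arm, as the interface text tells. Its arguments: {"type":"object","properties":{"motion":{"type":"array"},"jaw":{"type":"number"},"newtons":{"type":"number"}},"required":["motion"]}

```bash
ls; mkdir -p pics
cat > h.py <<'E'
import numpy as np, cv2
from scipy.spatial.transform import Rotation as Ro
from workcell import env
def pose():
    s=env.state(); return np.array(s['ee_pos'],float), Ro.from_euler('xyz',s['ee_rot'],degrees=True).as_matrix(), s
def cam(name):
    m=env.camera_model(name)
    if 'hand_eye' in m:
        p,R,_=pose(); H=np.array(m['hand_eye'],float)
        return m,p+R@H[:3,3],R@H[:3,:3]
    return m,np.array(m['eye'],float),np.array(m['rotation'],float)
def ray(c,px):
    m,e,R=c
    u=np.array([(px[0]-m['cx'])/m['fx'],(px[1]-m['cy'])/m['fy']]); v=u.copy()
    for _ in range(20): v=u/(1+m['k1']*(v@v))
    return e,R@np.array([v[0],v[1],1.])
def at_z(c,px,z):
    e,d=ray(c,px); return e+d*(z-e[2])/d[2]
def at_depth(c,px,dep):
    e,d=ray(c,px); r,q=int(round(px[1])),int(round(px[0]))
    w=dep[max(r-1,0):r+2,max(q-1,0):q+2]; w=w[w>0]
    return e+d*np.median(w) if w.size else None
def proj(c,P):
    m,e,R=c; v=R.T@(np.array(P,float)-e); a=v[:2]/v[2]; a=a*(1+m['k1']*(a@a))
    return np.array([a[0]*m['fx']+m['cx'],a[1]*m['fy']+m['cy']])
def tri(rays):
    A=np.zeros((3,3));b=np.zeros(3)
    for e,d in rays:
        d=d/np.linalg.norm(d);M=np.eye(3)-np.outer(d,d);A+=M;b+=M@e
    return np.linalg.solve(A,b)
E
python3 - <<'E'
from h import *
np.set_printoptions(precision=1,suppress=True)
s=env.state();print(s)
for n in ('scene','top'):
    c=cam(n); im,d=env.grab_frame(n); cv2.imwrite(f'pics/{n}0.png',im); np.save(f'{n}0.npy',d)
    print(n,c[0])
    for t in ['logger','notch','cover','cover_lip','catch_left','catch_right','lever','lever_tip','lever_butt','tray','jar','pen','dish']:
        for r in env.pinpoint(n,t)[:4]:
            P=at_depth(c,r['location'],d); print(n,t,round(r['score'],2),np.array(r['location']),P)
E
```

```text
pics
{'time_s': 0.0, 'qpos': array([-65.3,  18.4,  89.7,   0. ,  72. ,  -1.1]), 'qvel': array([ 0. ,  0. ,  0. , -0.1,  0.1,  0. ]), 'effort': array([  0. , -41.2, -23.2,   0.1,   0. ,  -0. ]), 'ee_pos': array([ 250.3, -517.1,  227.1]), 'ee_rot': array([-179.9,   -0. ,   25.8]), 'force': array([-0. ,  0.1, -0.2]), 'torque': array([-0., -0.,  0.]), 'gripper_force': 0.0, 'gripper_width': 91.3674703140839}
scene {'fx': 400.6310666146114, 'fy': 400.6310666146114, 'cx': 277.18701245374314, 'cy': 202.37924539471794, 'k1': -0.05323896856084182, 'eye': array([1169.8,  108. ,  939.8]), 'rotation': array([-144.8,   -0.3,   99. ])}
scene logger 0.64 [206.9 221.4] [128161.  127099.2 127931. ]
scene notch 0.55 [213.7 187.3] [144780.3 143718.4 144550.3]
scene cover 0.84 [207.4 199.2] [133334.7 132272.8 133104.7]
scene cover_lip 0.68 [211.3 188.5] [134658.1 133596.2 134428.1]
scene catch_left 0.69 [221.2 198. ] [128270.  127208.2 128040. ]
scene catch_right 0.7 [210.5 183.7] [147588.9 146527.1 147358.9]
scene catch_right 0.56 [198.9 188.9] [139527.2 138465.3 139297.2]
scene lever 0.79 [361.4 239.9]
[... 2196 characters left out ...]
r_tip 0.57 [457.4 181.6] [-159231.2 -159661.7 -158672.9]
top lever_tip 0.56 [202.2 274.4] [-53330.6 -53761.1 -52772.3]
top lever_butt 0.67 [261.1 315.9] [-77759.  -78189.5 -77200.7]
top lever_butt 0.58 [188.6 210.8] [-48068.9 -48499.4 -47510.6]
top tray 0.9 [213.5 185.7] [-59446.8 -59877.3 -58888.5]
top tray 0.75 [305.8 282.7] [-96686.3 -97116.8 -96127.9]
top tray 0.36 [460.4 180.2] [-160222.2 -160652.6 -159663.8]
top jar 0.69 [256.  172.2] [-77617.8 -78048.3 -77059.5]
top jar 0.35 [358.7 200.3] [-113955.5 -114386.  -113397.1]
top pen 0.8 [306.  283.2] [-96771.1 -97201.6 -96212.8]
top pen 0.53 [115.6 223.4] [-16236.1 -16666.5 -15677.7]
top dish 0.66 [125.6 169.6] [-21431.2 -21861.6 -20872.8]
```

```bash
python3 - <<'E'
s=open('h.py').read()
s=s.replace("np.array(m['rotation'],float)","Ro.from_euler('xyz',m['rotation'],degrees=True).as_matrix()")
open('h.py','w').write(s)
import cv2
cv2.imwrite('pics/top0b.png',cv2.resize(cv2.imread('pics/top0.png'),(800,600),interpolation=cv2.INTER_CUBIC))
E
python3 - <<'E'
from h import *
np.set_printoptions(precision=1,suppress=True)
c=cam('top');d=np.load('top0.npy')
for n,p in dict(logger=(378.7,214.4),cover=(363.2,203.6),lip=(357.8,216.7),cl=(351.2,211.2),cr=(378.2,213.8),lever1=(187.5,195.4),tip1=(186.1,151.3),butt1=(188.6,210.8),lev2=(249.5,307.9),tip2=(221,300.7),butt2=(261,316),tip3=(202.2,274.4),lev3=(167,274.5),tray=(213.5,185.7),jar=(256,172)).items(): print(n,at_depth(c,p,d))
E
```

```text
logger [ 557.9 -209.9   72.3]
cover [ 582.5 -173.5   74.3]
lip [ 551.4 -160.7   74.2]
cl [ 564.7 -146.3   68.8]
cr [ 559.2 -208.7   72.5]
lever1 [602.7 251.   22.4]
tip1 [717.2 261.9  12.4]
butt1 [566.1 249.8   8.7]
lev2 [330.4  91.9  -0.5]
tip2 [347.3 161.2   6.9]
butt2 [311.6  63.3  -0.4]
tip3 [409.6 210.5   2. ]
lev3 [408.5 294.1  11.4]
tray [631.4 190.8   5.5]
jar [666.6  83.7  15.3]
```

View pics/top0b.png

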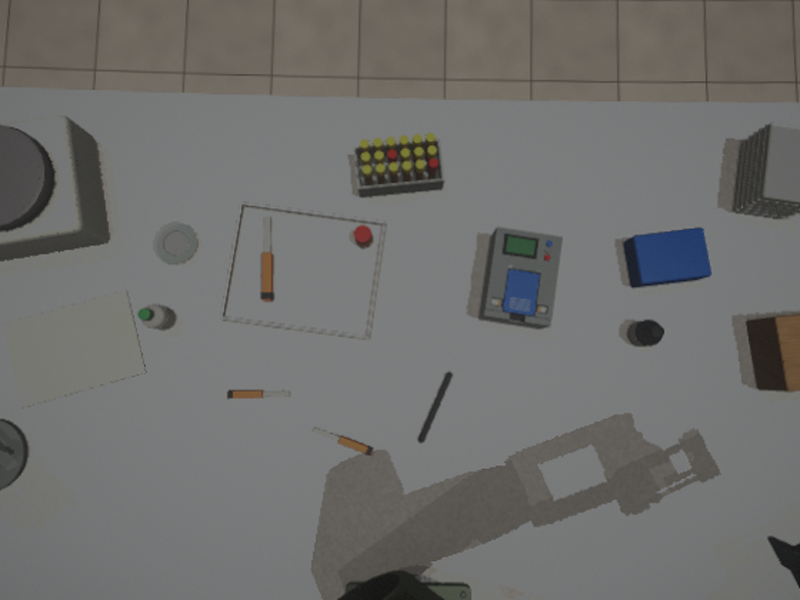

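View pics/scene0.png

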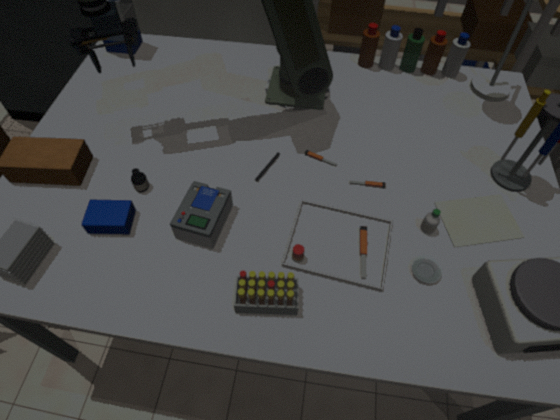

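The lever candidates in the native top picture are the tray one at (187,193), a small one at (181,276), and another small one at (240,308). The tray one is clearly the longest and is where the description puts it. The logger is at about (365,195), with the cover's front facing the robot. I'll go over the logger first, then take a close look at the lever.

>>> {"method": "arm_command", "body": {"motion": [{"offset":[0,0,-0.04],"spin":0.15},{"offset":[0,0,-0.04],"spin":0.15},{"offset":[0,0,0],"spin":0.15},{"offset":[0.05,-0.035,0],"spin":0},{"offset":[0.05,-0.035,0],"spin":0}]}}

```text
time_s: 2.02
ee_pos: [351.1, -447.1, 308.1]
ee_rot: [180.0, -0.0, -0.1]
force: [-0.1, -0.8, -0.0]
gripper_width: 91.1
gripper_force: 0.0
```

Run:
```python
from h import *
print(np.round(env.camera_model('wrist')['hand_eye'],2).tolist()); print({k:np.round(v,1) for k,v in env.state().items() if k in('ee_pos','ee_rot','qpos','time_s')})
```

```text
[[-0.0, -0.97, -0.25, 69.72], [1.0, 0.0, -0.0, 0.11], [0.0, -0.25, 0.97, -155.37], [0.0, 0.0, 0.0, 1.0]]
{'time_s': np.float64(2.0), 'qpos': array([-53. ,  15.5,  82.2,   0. ,  82.3,  37.1]), 'ee_pos': array([ 351.1, -447.1,  308.1]), 'ee_rot': array([ 1.8e+02, -0.0e+00, -1.0e-01])}
```

>>> {"method": "arm_command", "body": {"motion": [{"offset":[0.042,-0.045,0]},{"offset":[0.042,-0.045,0]},{"offset":[0.042,-0.045,0]},{"offset":[0.042,-0.045,0]},{"offset":[0.042,-0.045,0]}]}}

```text
invalid input at $.motion[0]: expected keys offset, spin
```

```bash
cat > look.py <<'E'
from h import *
import sys,pickle
np.set_printoptions(precision=1,suppress=True)
tag=sys.argv[1]; names=sys.argv[2:]
c=cam('wrist'); im,d=env.grab_frame('wrist'); cv2.imwrite(f'pics/{tag}.png',im)
p,R,s=pose(); print(s['time_s'],p,s['ee_rot'])
out={}
for t in names:
    for r in env.pinpoint('wrist',t)[:3]:
        L=r['location']; out.setdefault(t,[]).append((r['score'],L)); print(t,round(r['score'],2),np.array(L),at_depth(c,L,d))
pickle.dump((c,d,out),open(f'{tag}.pkl','wb'))
E
python3 look.py w1 logger notch cover cover_lip catch_left catch_right
```

```text
2.075 [ 357.4 -442.   308.1] [-179.8   -0.4    0.3]
notch 0.77 [40.7 34.1] [ 534.6 -161.7   48.4]
cover_lip 0.94 [40.  21.7] [ 545.8 -169.5   59. ]
catch_left 0.77 [8.8 6.9] [ 561.7 -139.6   71.7]
catch_right 0.84 [66.2  7.7] [ 554.9 -211.3   70.8]
```

View pics/w1.png

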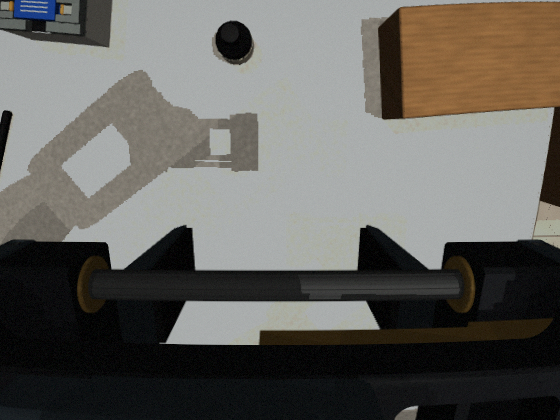

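The logger is at the top left of the wrist picture, with the channel at about (40,34), and the fingers hide the rows below 225. The target should therefore sit ahead (+x) of the TCP.

>>> {"method": "arm_command", "body": {"motion": [{"offset":[0.022,-0.05,0],"spin":0},{"offset":[0.022,-0.05,0],"spin":0},{"offset":[0.022,-0.05,0],"spin":0},{"offset":[0.022,-0.05,0],"spin":0},{"offset":[0.022,-0.05,0],"spin":0}]}}

```text
time_s: 3.0
ee_pos: [460.2, -197.1, 308.1]
ee_rot: [180.0, -0.0, -0.1]
force: [-0.3, 0.4, -0.3]
gripper_width: 91.2
gripper_force: 0.0
```

```bash
python3 look.py w2 logger notch cover cover_lip catch_left catch_right
```

```text
3.05 [ 462.3 -191.4  308.2] [-179.7   -0.2    0.2]
notch 0.73 [252.2 121.9] [ 534.1 -165.    -1.7]
cover 0.57 [258.5  81.9] [ 577.3 -178.    73.7]
cover_lip 0.67 [256.4 113.6] [ 543.2 -174.3   58.5]
catch_left 0.85 [224.6  94.8] [ 563.8 -139.1   71. ]
catch_right 0.68 [286.1 102.4] [ 555.1 -209.1   71.1]
```

>>> {"method": "arm_command", "body": {"motion": [{"offset":[0.0,-0.05,0],"spin":0},{"offset":[-0.02,-0.02,0],"spin":0},{"offset":[0,0,0],"spin":0}]}}

```text
time_s: 3.72
ee_pos: [439.2, -127.8, 308.3]
ee_rot: [180.0, -0.0, 0.0]
force: [0.1, -0.2, 0.3]
gripper_width: 90.9
gripper_force: 0.0
```

```bash
python3 look.py w3 logger notch cover cover_lip catch_left catch_right
```

```text
3.775 [ 440.  -128.5  308.3] [179.9  -0.1  -0. ]
notch 0.68 [312.4 102.1] [ 535.3 -170.9   58.9]
cover 0.84 [319.4  63. ] [ 576.5 -176.2   73.8]
cover_lip 0.64 [316.1  95.2] [ 543.1 -175.    59.2]
catch_right 0.66 [347.6  83.4] [ 555.4 -209.2   70.7]
catch_right 0.52 [288.1  75.3] [ 563.5 -141.6   71.8]
```

View pics/w3.png

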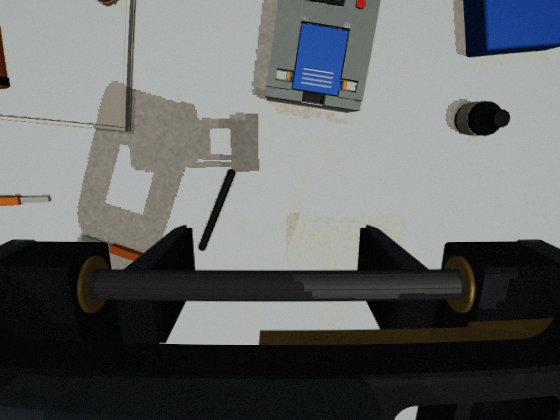

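The logger shows clearly: cover at (320,60), catches at (285,75) and (348,84), and channel mouth at (313,99). That gives the front mid-point at about (535,-171) and a yaw of about -6.9°. Next is the lever.

>>> {"method": "arm_command", "body": {"motion": [{"offset":[0.012,-0.06,0],"spin":0},{"offset":[0.012,-0.06,0],"spin":0},{"offset":[0.012,-0.06,0],"spin":0},{"offset":[0.012,-0.06,0],"spin":0},{"offset":[0.012,-0.06,0],"spin":0}]}}

```text
time_s: 4.7
ee_pos: [500.6, 174.5, 307.9]
ee_rot: [180.0, -0.0, 0.0]
force: [1.8, 0.1, 0.5]
gripper_width: 91.3
gripper_force: 0.0
```

```bash
python3 look.py w4 lever lever_tip lever_butt tray jar
```

```text
4.75 [501.7 181.7 307.2] [-179.6   -0.1    0.3]
lever 0.98 [204.5 239.3] [409.3 278.   10.8]
lever 0.72 [217.   94.3] [609.  249.7  22. ]
lever_tip 0.78 [254.8 237.1] [408.4 205.7  -2. ]
lever_tip 0.56 [210.2   6.8] [719.3 258.3   4.2]
lever_butt 0.92 [179.9 241.4] [516.  220.6 314. ]
lever_butt 0.85 [217.6 127.4] [567.4 250.5  21.7]
lever_butt 0.72 [264.   84.4] [622.9 190.2   3.8]
tray 0.7 [262.3  83.2] [624.5 192.4   3.3]
jar 0.75 [344.7  35.7] [673.3  94.1  48.4]
```

>>> {"method": "arm_command", "body": {"motion": [{"offset":[0,-0.05,0.03],"spin":0},{"offset":[0,-0.03,0.04],"spin":0},{"offset":[0,0,0.03],"spin":0}]}}

```text
time_s: 5.38
ee_pos: [499.8, 252.4, 206.5]
ee_rot: [180.0, 0.0, 0.0]
force: [-0.3, -0.7, 0.2]
gripper_width: 91.3
gripper_force: 0.0
```

```bash
python3 look.py w5 lever lever_tip lever_butt tray jar
```

```text
5.425 [497.6 250.6 202.6] [179.8   0.5  -0. ]
lever 0.91 [270.5  83.2] [609.3 257.7  21.4]
lever 0.63 [250.2 270.7] [532.5 259.1 282.3]
lever_tip 0.64 [315.6 267.6] [404.3 205.   -1.4]
lever_tip 0.45 [347.1 311.5] [348.  164.9   4.3]
lever_tip 0.37 [440.2  13.8] [672.4 100.5  35.3]
lever_butt 0.8 [276.2 127.2] [567.  252.1  21.1]
tray 0.57 [334.5  73.1] [621.7 192.3   3.6]
jar 0.77 [437.7  12. ] [676.2  99.6  27.9]
jar 0.46 [335.1  76.4] [618.5 191.5   3.2]
```

View pics/w5.png

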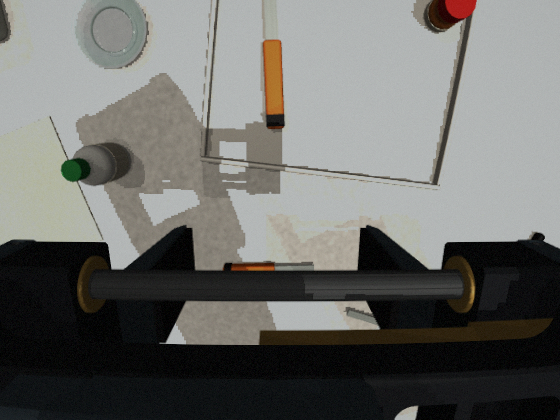

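The tray lever shows well: orange handle from (272,40) to (276,127), with the blade running up from it. The size matches the large one, since the decoys are at (265,267) and near the bottom. I'll segment it for an accurate axis.

```bash
cat > seg.py <<'E'
from h import *
import sys,pickle
np.set_printoptions(precision=1,suppress=True)
def handle(tag,z,win,m=None):
    c,d,_=pickle.load(open(f'{tag}.pkl','rb')); im=cv2.imread(f'pics/{tag}.png')
    h=cv2.cvtColor(im,cv2.COLOR_BGR2HSV); k=cv2.inRange(h,(5,150,70),(20,255,255))
    w=np.zeros_like(k);x0,y0,x1,y1=win;w[y0:y1,x0:x1]=1;k=k*w
    ys,xs=np.nonzero(k); P=np.array([at_z(c,(a,b),z)[:2] for a,b in zip(xs,ys)])
    r=cv2.minAreaRect(P.astype(np.float32)); b=cv2.boxPoints(r)
    dz=[at_depth(c,(a,b2),d)[2] for a,b2 in list(zip(xs,ys))[::20]]
    print(tag,len(xs),r,b.tolist(),'ztop',np.median(dz))
if __name__=='__main__':
    handle('w4',22.5,(190,0,240,160)); handle('w5',22.5,(240,0,310,150))
E
python3 seg.py
```

```text
w4 822 ((608.0294189453125, 253.44432067871094), (83.33734130859375, 18.8170166015625), 2.326305866241455) [[566.01318359375, 261.1537170410156], [566.7769775390625, 242.35220336914062], [650.045654296875, 245.73492431640625], [649.2818603515625, 264.53643798828125]] ztop 21.47254746648622
w5 1333 ((607.6091918945312, 254.87403869628906), (83.24154663085938, 17.135631561279297), 2.590524435043335) [[565.6436767578125, 261.55194091796875], [566.418212890625, 244.43380737304688], [649.57470703125, 248.19613647460938], [648.8001708984375, 265.31427001953125]] ztop 21.529185180052025
```

>>> {"method": "arm_command", "body": {"motion": [{"offset":[0.044,0,0.02],"spin":-0.044},{"offset":[0.044,-0.003,0.03],"spin":0},{"offset":[0,0,0.05],"spin":0},{"offset":[0,0,0.03],"spin":0},{"offset":[0,0,0],"spin":0}], "jaw": 0.055}}

```text
time_s: 6.3
ee_pos: [587.2, 256.7, 76.9]
ee_rot: [179.9, 0.2, 2.5]
force: [0.3, -0.5, -0.2]
gripper_width: 54.9
gripper_force: 0.0
```

Run:
```python
from h import *
for i in range(2):
    s=env.state(); print(s['ee_pos'],s['ee_rot'])
m=env.camera_model('wrist')
c=cam('wrist'); im,d=env.grab_frame('wrist'); cv2.imwrite('pics/w6.png',im)
import pickle; pickle.dump((c,d,{}),open('w6.pkl','wb'))
```

```text
[587.24434512 256.68432361  76.94371974] [1.79932726e+02 1.63322585e-01 2.51134405e+00]
[587.24434512 256.68432361  76.94371974] [1.79932726e+02 1.63322585e-01 2.51134405e+00]
```

View pics/w6.png

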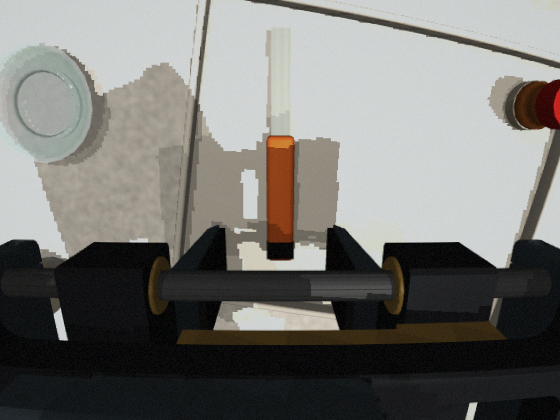

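The handle is centred between the fingers, with its axis at column 280 and the fingertips at columns 222 and 335. I'll descend and grip.

>>> {"method": "arm_command", "body": {"motion": [{"offset":[0,0,0.03],"spin":0},{"offset":[0,0,0.018],"spin":0},{"offset":[0,0,0.006],"spin":0},{"offset":[0,0,0],"spin":0}]}}

```text
time_s: 6.85
ee_pos: [588.2, 257.8, 24.6]
ee_rot: [-180.0, -0.1, 2.6]
force: [1.0, 0.4, -0.8]
gripper_width: 55.0
gripper_force: 0.0
```

>>> {"method": "arm_command", "body": {"motion": [{"offset":[0,0,0],"spin":0},{"offset":[0,0,0],"spin":0},{"offset":[0,0,0],"spin":0},{"offset":[0,0,0],"spin":0},{"offset":[0,0,0],"spin":0}], "jaw": 0, "newtons": 25}}

```text
time_s: 7.48
ee_pos: [587.8, 257.6, 24.1]
ee_rot: [180.0, -0.0, 2.6]
force: [0.0, -0.6, 1.6]
gripper_width: 17.6
gripper_force: 25.0
```

>>> {"method": "arm_command", "body": {"motion": [{"offset":[0,0,-0.03],"spin":0},{"offset":[0,0,-0.05],"spin":0.055},{"offset":[0,0,-0.05],"spin":0.055},{"offset":[0,0.03,0],"spin":0.055},{"offset":[-0.018,0.045,0],"spin":0}]}}

```text
time_s: 8.1
ee_pos: [563.4, 185.2, 154.4]
ee_rot: [-180.0, -0.1, -6.8]
force: [0.6, -0.9, -1.2]
gripper_width: 17.9
gripper_force: 25.0
```

>>> {"method": "arm_command", "body": {"motion": [{"offset":[-0.018,0.048,0],"spin":0},{"offset":[-0.018,0.048,0],"spin":0},{"offset":[-0.018,0.048,0],"spin":0},{"offset":[-0.018,0.048,0],"spin":0},{"offset":[-0.018,0.048,0],"spin":0}]}}

```text
time_s: 8.72
ee_pos: [443.3, -43.5, 153.9]
ee_rot: [180.0, -0.0, -6.9]
force: [0.8, -0.7, -0.2]
gripper_width: 18.0
gripper_force: 25.0
```

>>> {"method": "arm_command", "body": {"motion": [{"offset":[-0.018,0.048,0],"spin":0},{"offset":[-0.018,0.048,0.02],"spin":0},{"offset":[-0.013,0.02,0.02],"spin":0},{"offset":[0,0,0],"spin":0},{"offset":[0,0,0],"spin":0}]}}

```text
time_s: 9.35
ee_pos: [382.7, -151.5, 114.5]
ee_rot: [180.0, -0.1, -6.9]
force: [0.8, -0.4, -0.3]
gripper_width: 17.6
gripper_force: 25.0
```

```bash
python3 look.py w7 notch cover_lip catch_left catch_right lever_tip
```

```text
9.4 [ 383.  -151.3  114.6] [180.   -0.1  -6.8]
```

View pics/w7.png

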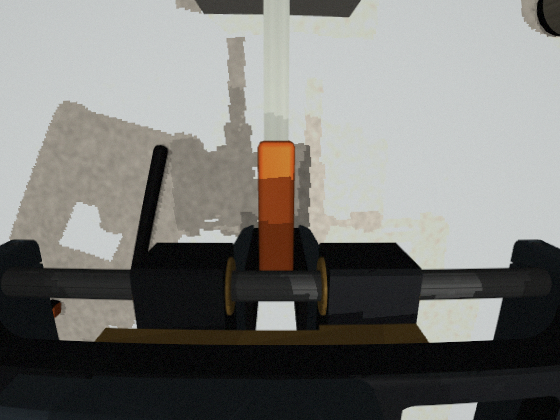

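The tip lies above the frame. The lever axis is at column 277, parallel to the tool, and the foot of the logger's front face is at about row 15. I'll cross-check the face position from that, and the tip from the top and scene cameras.

Run:
```python
from h import *
import pickle
np.set_printoptions(precision=1,suppress=True)
c,d,_=pickle.load(open('w7.pkl','rb'))
for px in [(215,14),(240,14),(320,15),(345,15)]: print(px,at_z(c,px,0),at_depth(c,(px[0],px[1]-6),d))
T=np.array([382.8,-151.4,104]);u=np.array([np.cos(np.radians(-6.9)),np.sin(np.radians(-6.9)),0])
R={}
for n in('top','scene'):
    c=cam(n); im,dd=env.grab_frame(n); cv2.imwrite(f'pics/{n}7.png',im)
    print(n,'exp tip',proj(c,T+127*u),'F',proj(c,[535,-171.6,59.5]))
    for t in ('lever_tip','notch','cover_lip','catch_left','catch_right'):
        for r in env.pinpoint(n,t)[:3]: print(n,t,round(r['score'],2),np.array(r['location']))
```

```text
(215, 14) [ 539.3 -124.3    0. ] [ 539.7 -126.4   11.4]
(240, 14) [ 536.8 -143.     0. ] [ 537.1 -144.3   11.9]
(320, 15) [ 528.9 -202.6    0. ] [ 529.2 -200.9   13.1]
(345, 15) [ 527.  -221.4    0. ] [ 526.6 -218.2   15.7]
top exp tip [363.1 234.1] F [361.3 224.3]
top lever_tip 0.78 [221.1 301.7]
top lever_tip 0.66 [201.4 273.9]
top lever_tip 0.55 [363.2 232.2]
top notch 0.78 [361.2 229.6]
top cover_lip 0.68 [356.9 216.4]
top catch_left 0.79 [350.9 210.1]
top catch_left 0.67 [126.9 171.9]
top catch_right 0.73 [378.4 213.5]
scene exp tip [213.6 170. ] F [211.5 187.3]
scene lever_tip 0.7 [333.3 164.2]
scene lever_tip 0.65 [349.2 180.7]
scene lever_tip 0.47 [211.8 171. ]
scene notch 0.92 [210.2 187.5]
scene cover_lip 0.7 [197.4 186.7]
scene cover_lip 0.62 [208.4 189.8]
scene catch_left 0.9 [217.4 195.3]
scene catch_right 0.62 [197.2 186.8]
```

>>> {"method": "arm_command", "body": {"motion": [{"offset":[0,0.002,0.02],"spin":0},{"offset":[0,0,0.0175],"spin":0},{"offset":[0.015,0,0],"spin":0},{"offset":[0.018,0,0],"spin":0},{"offset":[0,0,0],"spin":0}]}}

```text
time_s: 10.88
ee_pos: [417.3, -158.3, 77.3]
ee_rot: [179.9, -0.2, -6.8]
force: [0.2, -0.8, -0.9]
gripper_width: 17.6
gripper_force: 25.0
```

>>> {"method": "arm_command", "body": {"motion": [{"offset":[0,0,0.002],"spin":0},{"offset":[0,0,0.001],"spin":0},{"offset":[0,0,0],"spin":0},{"offset":[0,0,0],"spin":0}]}}

```text
time_s: 11.38
ee_pos: [414.2, -157.5, 73.5]
ee_rot: [180.0, -0.0, -6.9]
force: [0.4, -0.6, -0.3]
gripper_width: 17.7
gripper_force: 25.0
```

>>> {"method": "arm_command", "body": {"motion": [{"offset":[0,0,0.001],"spin":0},{"offset":[0,0,0.001],"spin":0},{"offset":[0,0,0],"spin":0},{"offset":[0,0,0],"spin":0}]}}

```text
time_s: 11.88
ee_pos: [414.3, -157.6, 71.4]
ee_rot: [180.0, 0.0, -6.9]
force: [0.1, -0.4, -1.9]
gripper_width: 17.8
gripper_force: 25.0
```

>>> {"method": "arm_command", "body": {"motion": [{"offset":[0,0,0.001],"spin":0},{"offset":[0,0,0],"spin":0},{"offset":[0,0,0],"spin":0}]}}

```text
time_s: 12.25
ee_pos: [414.5, -157.6, 70.6]
ee_rot: [180.0, -0.0, -6.9]
force: [-1.1, 0.2, 1.0]
gripper_width: 17.7
gripper_force: 25.0
```

>>> {"method": "arm_command", "body": {"motion": [{"offset":[0,0,0.001],"spin":0},{"offset":[0,0,0],"spin":0},{"offset":[0,0,0],"spin":0}]}}

```text
time_s: 12.62
ee_pos: [414.5, -157.6, 69.5]
ee_rot: [180.0, -0.0, -6.9]
force: [-0.9, -0.1, 1.9]
gripper_width: 17.8
gripper_force: 25.0
```

>>> {"method": "arm_command", "body": {"motion": [{"offset":[0,0,-0.0015],"spin":0},{"offset":[0.005,0,0],"spin":0},{"offset":[0.004,0,0],"spin":0},{"offset":[0,0,0],"spin":0},{"offset":[0,0,0],"spin":0}]}}

```text
time_s: 13.25
ee_pos: [423.2, -158.5, 70.8]
ee_rot: [-180.0, 0.0, -6.9]
force: [0.4, 0.1, -0.3]
gripper_width: 18.0
gripper_force: 25.0
```

>>> {"method": "arm_command", "body": {"motion": [{"offset":[0.005,0,0],"spin":0},{"offset":[0.004,0,0],"spin":0},{"offset":[0,0,0],"spin":0},{"offset":[0,0,0],"spin":0}]}}

```text
time_s: 13.75
ee_pos: [432.1, -159.7, 70.9]
ee_rot: [180.0, 0.0, -6.9]
force: [-0.6, -0.7, -1.0]
gripper_width: 17.9
gripper_force: 25.0
```

>>> {"method": "arm_command", "body": {"motion": [{"offset":[0.004,0,0],"spin":0},{"offset":[0.003,0,0],"spin":0},{"offset":[0.002,0,0],"spin":0},{"offset":[0,0,0],"spin":0},{"offset":[0,0,0],"spin":0}]}}

```text
time_s: 14.38
ee_pos: [441.0, -160.7, 70.9]
ee_rot: [180.0, 0.0, -6.9]
force: [-0.2, -0.3, -0.2]
gripper_width: 17.5
gripper_force: 25.0
```

```bash
python3 look.py w8 cover_lip catch_left catch_right notch
```

```text
14.425 [ 441.  -160.7   70.9] [180.    0.   -6.9]
cover_lip 0.84 [272.1  44.2] [ 546.9 -171.9   62.1]
catch_left 0.57 [200.9  13.1] [ 561.6 -142.7   71.2]
catch_right 0.82 [352.9  15.9] [ 552.7 -208.    70.8]
notch 0.98 [273.2  77.6] [ 532.1 -170.6   61.6]
```

View pics/w8.png

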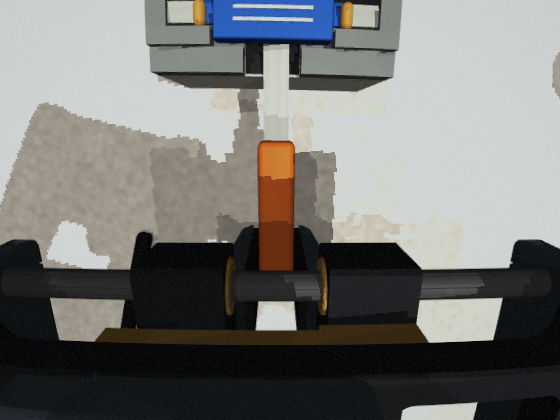

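The blade sits in the channel and under the blue cover: the lip crosses it at about (272,42), and the mouth is at row 78. Now I'll pry by pushing the handle down, letting it pivot in the grip.

>>> {"method": "arm_command", "body": {"motion": [{"offset":[0,0,0.003],"spin":0},{"offset":[0,0,0.003],"spin":0},{"offset":[0,0,0.003],"spin":0},{"offset":[0,0,0],"spin":0}]}}

```text
time_s: 15.12
ee_pos: [441.3, -160.8, 61.9]
ee_rot: [180.0, -0.0, -6.9]
force: [-0.5, -0.2, 2.2]
gripper_width: 18.0
gripper_force: 25.0
```

>>> {"method": "arm_command", "body": {"motion": [{"offset":[0.0005,0,0.003],"spin":0},{"offset":[0,0,0.003],"spin":0},{"offset":[0,0,0],"spin":0}]}}

```text
time_s: 15.5
ee_pos: [441.8, -160.9, 56.0]
ee_rot: [180.0, -0.0, -6.9]
force: [-1.3, 0.1, 5.0]
gripper_width: 17.7
gripper_force: 25.0
```

>>> {"method": "arm_command", "body": {"motion": [{"offset":[0.0005,0,0.003],"spin":0},{"offset":[0,0,0.003],"spin":0},{"offset":[0,0,0],"spin":0}]}}

```text
time_s: 15.88
ee_pos: [442.5, -161.0, 49.7]
ee_rot: [180.0, -0.0, -6.9]
force: [0.2, 0.8, 1.7]
gripper_width: 17.7
gripper_force: 25.0
```

>>> {"method": "arm_command", "body": {"motion": [{"offset":[0.0005,0,0.003],"spin":0},{"offset":[0,0,0.002],"spin":0},{"offset":[0,0,0],"spin":0}]}}

```text
time_s: 16.25
ee_pos: [442.9, -161.0, 44.9]
ee_rot: [180.0, -0.0, -6.9]
force: [1.4, -0.6, 3.2]
gripper_width: 18.1
gripper_force: 25.0
```

```bash
python3 look.py w9 cover_lip catch_left catch_right notch
python3 - <<'E'
from h import *
import pickle
np.set_printoptions(precision=1,suppress=True)
for t in('w8','w9'):
    c,d,_=pickle.load(open(t+'.pkl','rb')); im=cv2.imread(f'pics/{t}.png')
    for px in [(235,30),(235,15),(310,30),(310,10),(230,4)]: print(t,px,im[px[1],px[0]],at_depth(c,px,d))
E
```

```text
16.3 [ 442.7 -161.    44.9] [180.   -0.   -6.9]
cover_lip 0.8 [276.1  27.2] [ 548.  -173.9   65.6]
notch 0.9 [271.1  73. ] [ 532.5 -170.    60.8]
w8 (235, 30) [190  97  49] [ 552.1 -156.6   73.4]
w8 (235, 15) [186  92  42] [ 558.  -157.5   73.8]
w8 (310, 30) [192  98  47] [ 548.2 -188.5   73.3]
w8 (310, 10) [171  87  42] [ 556.1 -189.3   73.9]
w8 (230, 4) [187  94  45] [ 562.8 -156.    73.3]
w9 (235, 30) [48 50 47] [ 549.5 -158.2   63.4]
w9 (235, 15) [139  62  27] [ 549.1 -160.4   82. ]
w9 (310, 30) [92 96 93] [ 546.  -186.7   63.9]
w9 (310, 10) [181  83  35] [ 547.5 -185.    82.6]
w9 (230, 4) [180  83  33] [ 552.7 -159.3   82.1]
```

The near end has risen from 73.5 to about 82. I'll ease the lever off and check that it stays up.

>>> {"method": "arm_command", "body": {"motion": [{"offset":[-0.0005,0,-0.007],"spin":0},{"offset":[-0.0005,0,-0.007],"spin":0},{"offset":[-0.0005,0,-0.006],"spin":0},{"offset":[0,0,0],"spin":0}]}}

```text
time_s: 17.0
ee_pos: [441.3, -160.9, 65.5]
ee_rot: [180.0, -0.1, -6.9]
force: [-1.0, 0.2, -0.8]
gripper_width: 17.7
gripper_force: 25.0
```

```bash
python3 look.py w10 notch
python3 - <<'E'
from h import *
import pickle
np.set_printoptions(precision=1,suppress=True)
for t in('w10',):
    c,d,_=pickle.load(open(t+'.pkl','rb')); im=cv2.imread(f'pics/{t}.png')
    for px in [(235,30),(235,15),(310,30),(310,10),(230,4),(277,90),(277,120),(277,150),(277,220)]: print(t,px,im[px[1],px[0]],at_depth(c,px,d))
E
```

```text
17.05 [ 441.1 -160.8   65.2] [180.   -0.   -6.9]
notch 0.77 [272.2  74.2] [ 530.4 -170.2   81.3]
notch 0.27 [278.1 213.6] [ 470.4 -165.5   72.3]
w10 (235, 30) [135 140 136] [ 553.5 -156.4   63.8]
w10 (235, 15) [52 55 51] [ 559.8 -157.2   63.6]
w10 (310, 30) [114 122 116] [ 549.6 -189.2   63.5]
w10 (310, 10) [53 55 51] [ 557.9 -190.1   63.6]
w10 (230, 4) [53 58 54] [ 564.6 -155.7   63.5]
w10 (277, 90) [171 182 178] [ 524.3 -171.5   79.3]
w10 (277, 120) [167 177 173] [ 512.4 -170.    75.9]
w10 (277, 150) [ 19  60 140] [ 499.9 -168.5   77.3]
w10 (277, 220) [ 22  57 132] [ 467.1 -164.6   71. ]
```

View pics/w10.png

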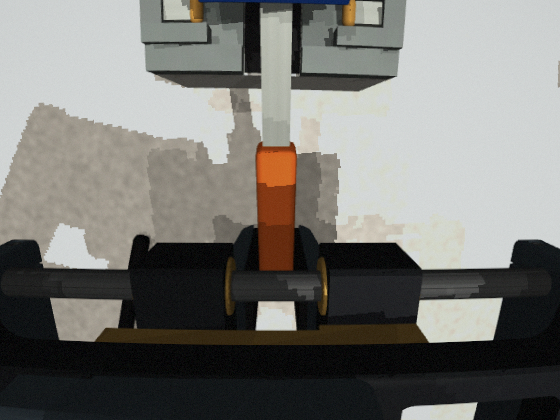

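Run:
```python
from h import *
np.set_printoptions(precision=1,suppress=True)
for n in('top','scene'):
    c=cam(n); im,dd=env.grab_frame(n); cv2.imwrite(f'pics/{n}10.png',im)
    for t in ('cover','cover_lip','catch_left','catch_right','lever_tip'):
        for r in env.pinpoint(n,t)[:2]: print(n,t,round(r['score'],2),np.array(r['location']),at_depth(c,r['location'],dd))
    h=cv2.cvtColor(im,cv2.COLOR_BGR2HSV); k=cv2.inRange(h,(105,120,60),(122,255,255))
    nn,_,st,_=cv2.connectedComponentsWithStats(k)
    for i in range(1,nn):
        if st[i,4]>60: print(n,'blue',st[i])
a=cv2.imread('pics/top10.png')[170:250,320:420]; b=cv2.imread('pics/scene10.png')[150:250,160:260]
cv2.imwrite('pics/c10.png',np.hstack([cv2.resize(a,(400,400),interpolation=3),cv2.resize(b,(400,400),interpolation=3)]))
```

```text
top cover 0.8 [365.  201.8] [ 584.  -173.9   92.8]
top cover_lip 0.65 [362.9 213.4] [ 555.8 -166.7  103.7]
top catch_left 0.6 [352.2 210.4] [ 566.3 -148.1   71.9]
top catch_left 0.28 [210.3 186.3] [629.8 198.9   5.1]
top catch_right 0.71 [376.3 217.6] [ 550.  -203.8   74.1]
top lever_tip 0.67 [201.9 275.2] [407.8 210.    7.9]
top lever_tip 0.49 [220.8 300.3] [348.3 161.6   7.7]
top blue [ 443  160   55   39 1705]
top blue [355 188  24  29 461]
scene cover 0.65 [204.9 194.7] [ 585.  -172.3   91.9]
scene catch_left 0.64 [217.8 194.5] [ 559.8 -147.    64.5]
scene catch_right 0.84 [199.  189.3] [ 573.2 -190.9   96.1]
scene lever_tip 0.56 [349.7 182.2] [410.8 211.1   3.4]
scene lever_tip 0.54 [205.2 187.7] [ 568.5 -174.7  100.3]
scene blue [191 182  25  29 434]
scene blue [  82  200   49   26 1084]
```

View pics/c10.png

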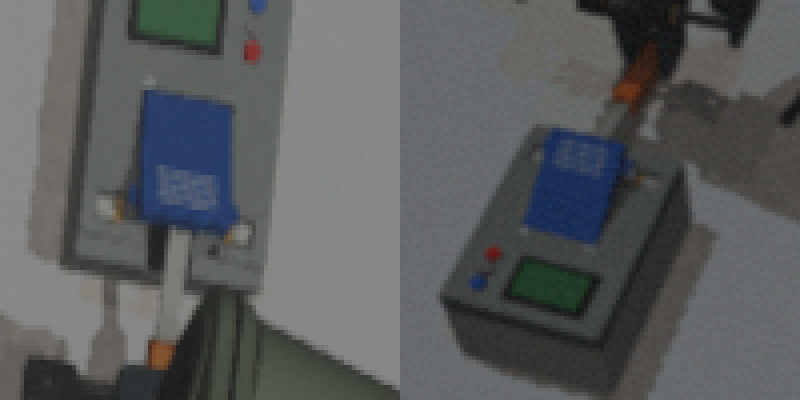

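The cover is loose. Its near end is propped on the tilted blade (top at about z=104) and the tongue still hooks at the far end. I'll lower it back onto the catches, then draw the lever out along its tilted axis.

>>> {"method": "arm_command", "body": {"motion": [{"offset":[0.0005,0,0.007],"spin":0},{"offset":[0.0005,0,0.007],"spin":0},{"offset":[0.0005,0,0.005],"spin":0},{"offset":[0,0,0],"spin":0},{"offset":[0,0,0],"spin":0}]}}

```text
time_s: 18.32
ee_pos: [442.7, -161.0, 45.9]
ee_rot: [180.0, -0.0, -6.9]
force: [-0.1, -0.0, -2.2]
gripper_width: 17.8
gripper_force: 25.0
```

>>> {"method": "arm_command", "body": {"motion": [{"offset":[-0.01,0,0.0023],"spin":0},{"offset":[-0.01,0,0.0023],"spin":0},{"offset":[-0.01,0,0.0023],"spin":0},{"offset":[-0.012,0,0.0025],"spin":0},{"offset":[-0.015,0,0.001],"spin":0}]}}

```text
time_s: 18.95
ee_pos: [385.1, -154.0, 35.4]
ee_rot: [180.0, 0.0, -6.9]
force: [0.3, 0.6, -0.5]
gripper_width: 17.7
gripper_force: 25.0
```

```bash
cat > cov.py <<'E'
from h import *
np.set_printoptions(precision=1,suppress=True)
s=env.state();print(s['time_s'],s['ee_pos'],s['force'])
for n in('top','scene'):
    c=cam(n); im,dd=env.grab_frame(n)
    for t in ('cover','cover_lip','catch_left','catch_right'):
        for r in env.pinpoint(n,t)[:1]: print(n,t,round(r['score'],2),np.array(r['location']),at_depth(c,r['location'],dd))
    h=cv2.cvtColor(im,cv2.COLOR_BGR2HSV); k=cv2.inRange(h,(105,120,60),(122,255,255))
    nn,lab,st,_=cv2.connectedComponentsWithStats(k)
    for i in range(1,nn):
        if 200<st[i,4]<800:
            ys,xs=np.nonzero(lab==i); P=np.array([ray(c,(x,y))[0]+ray(c,(x,y))[1]*dd[y,x] for x,y in zip(xs,ys) if dd[y,x]>0])
            P=P[(P[:,2]>-5)&(P[:,2]<150)]
            m=P.mean(0);A=np.c_[P[:,:2]-m[:2],np.ones(len(P))];g=np.linalg.lstsq(A,P[:,2],rcond=None)[0]
            r=cv2.minAreaRect(P[:,:2].astype(np.float32))
            print(n,'blue',st[i],'mean',m,'slope deg x,y',np.degrees(np.arctan(g[:2])),'z range',P[:,2].min(),P[:,2].max(),r)
E
python3 cov.py
```

```text
18.95 [ 385.1 -154.    35.4] [ 0.3  0.6 -0.5]
top cover 0.85 [365.2 205.2] [ 578. -177.   80.]
top cover_lip 0.72 [359.3 218.2] [ 547.7 -163.8   76.2]
top catch_left 0.86 [350.8 208.6] [ 570.1 -144.4   74.6]
top catch_right 0.63 [376.8 215. ] [ 556.2 -205.1   73.7]
top blue [351 188  27  32 538] mean [ 585.1 -176.6   78.8] slope deg x,y [-6.9 -0.8] z range 63.94510266328689 85.79747491411092 ((582.468505859375, -176.8897705078125), (58.552459716796875, 69.42903137207031), 81.09088897705078)
scene cover 0.82 [208.1 198.5] [ 585.8 -165.5   77.4]
scene cover_lip 0.86 [207.2 185.3] [ 539.  -181.    71.6]
scene catch_left 0.98 [216.1 197.6] [ 577.7 -146.    74.8]
scene catch_right 0.62 [196. 187.] [ 550.  -209.6   72.3]
scene blue [191 185  27  26 392] mean [ 587.1 -176.5   78.7] slope deg x,y [-6.9  0.7] z range 71.22603929201387 86.46430643499559 ((584.166015625, -179.08590698242188), (58.36083221435547, 69.62918853759766), 80.5687484741211)
```

The cover rests on the catches with its near end up, at a slope of 6.9°. Now I'll take the lever to the tray.

>>> {"method": "arm_command", "body": {"motion": [{"offset":[0,0,-0.05],"spin":0},{"offset":[0,0,-0.055],"spin":0},{"offset":[0.016,-0.048,0],"spin":0},{"offset":[0.017,-0.048,0],"spin":0},{"offset":[0.017,-0.048,0],"spin":0}]}}

```text
time_s: 20.08
ee_pos: [453.7, -15.8, 140.8]
ee_rot: [180.0, -0.1, -6.9]
force: [0.7, -0.4, -0.3]
gripper_width: 18.0
gripper_force: 25.0
```

>>> {"method": "arm_command", "body": {"motion": [{"offset":[0.017,-0.048,0],"spin":0},{"offset":[0.017,-0.048,0],"spin":0},{"offset":[0.017,-0.048,0],"spin":0},{"offset":[0.017,-0.048,0],"spin":0},{"offset":[0.017,-0.048,0],"spin":0}]}}

```text
time_s: 20.7
ee_pos: [566.7, 212.7, 140.2]
ee_rot: [180.0, 0.0, -6.9]
force: [0.5, -0.4, -0.2]
gripper_width: 17.7
gripper_force: 25.0
```

>>> {"method": "arm_command", "body": {"motion": [{"offset":[0.017,-0.047,0.02],"spin":0},{"offset":[0,0,0.05],"spin":0},{"offset":[0,0,0.02],"spin":0},{"offset":[0,0,0],"spin":0}]}}

```text
time_s: 21.2
ee_pos: [587.3, 255.2, 48.2]
ee_rot: [179.9, 0.2, -6.9]
force: [0.5, 0.1, -0.5]
gripper_width: 17.7
gripper_force: 25.0
```

```bash
python3 look.py w11 lever_tip jar
python3 - <<'E'
import seg
seg.handle('w11',50,(230,60,320,260))
from h import *
import pickle
c,d,_=pickle.load(open('w11.pkl','rb'))
for r in (20,60,100,150,180,220): print(r,at_depth(c,(277,r),d))
E
```

```text
21.25 [588.5 255.6  50. ] [180.    0.1  -6.9]
jar 0.87 [537.8  54.3] [679.1 101.8  23. ]
w11 4228 ((620.3326416015625, 251.38003540039062), (18.476863861083984, 57.41114807128906), 82.33456420898438) [[590.6513061523438, 246.05316162109375], [647.5493774414062, 238.39517211914062], [650.0139770507812, 256.7069091796875], [593.1159057617188, 264.3648986816406]] ztop 56.16771114653032
20 [695.1 241.8  68.2]
60 [681.5 243.4  64.1]
100 [666.5 245.1  60.3]
150 [646.  247.6  60.4]
180 [632.9 249.2  58.7]
220 [612.9 251.5  53.1]
```

>>> {"method": "arm_command", "body": {"motion": [{"offset":[0,0,0.014],"spin":0},{"offset":[0,0,0.006],"spin":0},{"offset":[0,0,0.003],"spin":0},{"offset":[0,0,0.002],"spin":0},{"offset":[0,0,0],"spin":0}]}}

```text
time_s: 21.98
ee_pos: [589.1, 255.2, 27.3]
ee_rot: [180.0, -0.1, -6.9]
force: [-0.9, -1.9, 8.9]
gripper_width: 17.8
gripper_force: 25.0
```

>>> {"method": "arm_command", "body": {"motion": [{"offset":[0,0,0.0015],"spin":0},{"offset":[0,0,0.001],"spin":0},{"offset":[0,0,0],"spin":0}]}}

```text
time_s: 22.35
ee_pos: [590.1, 255.1, 25.5]
ee_rot: [-180.0, -0.2, -6.9]
force: [-0.5, -2.9, 11.4]
gripper_width: 17.7
gripper_force: 25.0
```

>>> {"method": "arm_command", "body": {"motion": [{"offset":[0,0,0],"spin":0},{"offset":[0,0,0],"spin":0},{"offset":[0,0,0],"spin":0},{"offset":[0,0,0],"spin":0}], "jaw": 0.045}}

```text
time_s: 22.85
ee_pos: [588.5, 255.6, 22.7]
ee_rot: [180.0, 0.0, -6.9]
force: [0.5, -0.5, 0.2]
gripper_width: 44.7
gripper_force: 0.0
```

>>> {"method": "arm_command", "body": {"motion": [{"offset":[0,0,-0.03],"spin":0},{"offset":[0,0,-0.05],"spin":0},{"offset":[0,0,-0.05],"spin":0},{"offset":[-0.04,0,-0.02],"spin":0},{"offset":[0,0,0],"spin":0}]}}

```text
time_s: 23.48
ee_pos: [547.8, 260.9, 175.3]
ee_rot: [-179.9, -0.1, -6.8]
force: [0.5, -0.0, 0.4]
gripper_width: 44.9
gripper_force: 0.0
```

```bash
python3 look.py w12 lever lever_tip lever_butt jar tray
python3 - <<'E'
import seg
seg.handle('w12',22.5,(200,0,360,225))
from h import *
import pickle
c,d,_=pickle.load(open('w12.pkl','rb'))
for x in (590,610,640,660,690,712): 
    q=proj(c,[x,254.5-(x-608)*.12,16]); print(x,q,at_depth(c,q,d))
E
```

```text
23.525 [548.5 260.6 174. ] [-180.    -0.1   -6.8]
lever 0.96 [277.2 130.2] [612.5 252.2  21.5]
lever 0.91 [273.5 321.1] [409.8 280.3  10.8]
lever_tip 0.58 [280.8   6.6] [718.9 236.4  13. ]
lever_butt 0.98 [244.9 323.4] [409.9 312.3   9.8]
lever_butt 0.72 [274.6 176. ] [570.7 259.7  20.6]
lever_butt 0.44 [278.8 129.8] [612.7 250.7  21.7]
jar 0.71 [445.2  36.2] [674.9 102.5  36.9]
tray 0.61 [340.3 112.9] [621.5 190.1   3.1]
w12 1507 ((612.0558471679688, 252.447021484375), (16.71642303466797, 83.2094955444336), 83.18154907226562) [[569.7530517578125, 249.08740234375], [652.3740234375, 239.2084503173828], [654.358642578125, 255.806640625], [571.7376708984375, 265.68560791015625]] ztop 21.412929550667172
590 [275.3 154.8] [590.5 256.6  21.5]
610 [275.3 133.1] [610.1 254.2  21.5]
640 [275.4  99.5] [639.6 250.7  21.9]
660 [275.4  76.4] [660.3 248.2  14.1]
690 [275.4  41. ] [690.4 244.6  14.5]
712 [275.4  14.5] [712.4 242.   14.7]
```

The lever lies flat in the tray: handle top at 21.5 and blade at 14.5 along its length. Back to the cover.

>>> {"method": "arm_command", "body": {"motion": [{"offset":[0,0.06,0],"spin":0},{"offset":[0,0.06,0],"spin":0},{"offset":[0,0.06,0],"spin":0},{"offset":[0,0.06,0],"spin":0},{"offset":[0,0.06,0],"spin":0}], "jaw": 0.075}}

```text
time_s: 24.4
ee_pos: [512.8, -39.6, 172.5]
ee_rot: [180.0, 0.0, -6.9]
force: [0.6, -0.5, 0.5]
gripper_width: 75.1
gripper_force: 0.0
```

>>> {"method": "arm_command", "body": {"motion": [{"offset":[0,0.06,0],"spin":0},{"offset":[0,0.06,0],"spin":0},{"offset":[0,0.012,0],"spin":0},{"offset":[0,0,0],"spin":0}]}}

```text
time_s: 24.9
ee_pos: [497.1, -169.0, 172.5]
ee_rot: [-180.0, 0.1, -7.0]
force: [0.0, 0.2, 0.2]
gripper_width: 75.2
gripper_force: 0.0
```

```bash
cat > wc.py <<'E'
from h import *
import sys,pickle
np.set_printoptions(precision=1,suppress=True)
t=sys.argv[1]; c,d,o=pickle.load(open(t+'.pkl','rb')); im=cv2.imread(f'pics/{t}.png')
h=cv2.cvtColor(im,cv2.COLOR_BGR2HSV); k=cv2.inRange(h,(105,120,60),(122,255,255)); k[225:]=0
nn,lab,st,_=cv2.connectedComponentsWithStats(k)
i=1+np.argmax(st[1:,4]) if len(sys.argv)<3 else int(sys.argv[2])
for i in range(1,nn):
  if st[i,4]<400: continue
  ys,xs=np.nonzero(lab==i); P=np.array([ray(c,(x,y))[0]+ray(c,(x,y))[1]*d[y,x] for x,y in zip(xs,ys) if d[y,x]>0])
  zm=np.median(P[:,2]); P=P[abs(P[:,2]-zm)<14]; m=P.mean(0);A=np.c_[P[:,:2]-m[:2],np.ones(len(P))];g=np.linalg.lstsq(A,P[:,2],rcond=None)[0]
  print(st[i],'mean',m,'slope',np.degrees(np.arctan(g[:2])),'z',np.percentile(P[:,2],[1,99]),cv2.minAreaRect(P[:,:2].astype(np.float32)))
E
python3 look.py w13 cover cover_lip catch_left catch_right notch; python3 wc.py w13
```

```text
24.95 [ 497.2 -168.   172.5] [-180.     0.1   -6.9]
cover 0.59 [275.5 107.9] [ 578.1 -178.7   79.2]
cover 0.33 [272.8 168.6] [ 524.2 -169.1   -1.3]
cover_lip 0.67 [273.9 150.2] [ 548.3 -173.8   83. ]
cover_lip 0.29 [232.4 131.9] [ 565.1 -144.2   72.8]
catch_left 0.69 [229.4 134.4] [ 563.5 -141.6   71.9]
catch_right 0.75 [318.2 137. ] [ 553.3 -208.4   70.6]
notch 0.84 [272.6 165.1] [ 534.7 -170.9   58.2]
[ 508    0   52   56 2446] mean [ 624.8 -399.5   48.4] slope [ 0.8 -0.7] z [45.4 50.2] ((626.2914428710938, -401.9510498046875), (44.971614837646484, 45.7280158996582), 7.858681678771973)
[ 232   53   82   99 6616] mean [ 583.5 -177.4   77.9] slope [-6.9  0.4] z [71.5 83.3] ((582.5755004882812, -177.42510986328125), (61.344032287597656, 69.81084442138672), 81.71570587158203)
```

>>> {"method": "arm_command", "body": {"motion": [{"offset":[0.04,-0.001,0],"spin":0},{"offset":[0.027,0,0.02],"spin":0},{"offset":[0,0,0.045],"spin":0},{"offset":[0,0,0.012],"spin":0},{"offset":[0,0,0],"spin":0}]}}

```text
time_s: 25.82
ee_pos: [563.5, -175.0, 95.9]
ee_rot: [-180.0, 0.1, -6.9]
force: [0.2, 0.2, 0.7]
gripper_width: 74.5
gripper_force: 0.0
```

>>> {"method": "arm_command", "body": {"motion": [{"offset":[0,0,0.0035],"spin":0},{"offset":[0,0,0],"spin":0},{"offset":[0,0,0],"spin":0}]}}

```text
time_s: 26.2
ee_pos: [564.1, -175.8, 93.5]
ee_rot: [180.0, -0.1, -6.9]
force: [-0.5, 0.2, 0.2]
gripper_width: 75.0
gripper_force: 0.0
```

>>> {"method": "arm_command", "body": {"motion": [{"offset":[0,0,0.002],"spin":0},{"offset":[0,0,0],"spin":0},{"offset":[0,0,0],"spin":0}]}}

```text
time_s: 26.58
ee_pos: [563.7, -175.6, 90.5]
ee_rot: [180.0, 0.0, -6.9]
force: [-0.8, -0.3, 0.4]
gripper_width: 74.7
gripper_force: 0.0
```

>>> {"method": "arm_command", "body": {"motion": [{"offset":[0,0,0],"spin":0},{"offset":[0,0,0],"spin":0},{"offset":[0,0,0],"spin":0},{"offset":[0,0,0],"spin":0},{"offset":[0,0,0],"spin":0}], "jaw": 0.03, "newtons": 15}}

```text
time_s: 27.2
ee_pos: [563.7, -175.3, 90.5]
ee_rot: [-180.0, 0.0, -6.9]
force: [-0.9, 2.3, 0.8]
gripper_width: 51.7
gripper_force: 15.0
```

>>> {"method": "arm_command", "body": {"motion": [{"offset":[-0.003,0,-0.001],"spin":0},{"offset":[-0.004,0,-0.0015],"spin":0},{"offset":[-0.004,0,-0.0015],"spin":0},{"offset":[-0.003,0,-0.002],"spin":0},{"offset":[0,0,0],"spin":0}]}}

```text
time_s: 27.82
ee_pos: [549.2, -173.6, 96.8]
ee_rot: [-180.0, 0.0, -6.9]
force: [0.7, 3.2, -0.4]
gripper_width: 51.7
gripper_force: 14.9
```

>>> {"method": "arm_command", "body": {"motion": [{"offset":[-0.004,0,-0.006],"spin":0},{"offset":[0,0,-0.015],"spin":0},{"offset":[0,0,-0.03],"spin":0},{"offset":[0,0,-0.04],"spin":0},{"offset":[0,0,0],"spin":0}]}}

```text
time_s: 28.45
ee_pos: [548.0, -174.8, 192.2]
ee_rot: [179.8, -0.5, -6.9]
force: [-0.1, 0.2, 0.5]
gripper_width: 52.1
gripper_force: 15.0
```

```bash
python3 cov.py; python3 look.py w14 cover cover_lip; python3 wc.py w14
```

```text
28.45 [ 548.  -174.8  192.2] [-0.1  0.2  0.5]
top cover_lip 0.36 [376.5 215.8] [ 504.4 -101.4  507.9]
top catch_left 0.62 [349.9 211.8] [ 534.9 -104.1  298. ]
top catch_right 0.86 [375.2 215.8] [ 505.1 -101.1  502. ]
scene cover 0.84 [202.  172.6] [ 576.6 -170.   173.5]
scene cover_lip 0.74 [205.3 156.5] [ 376.3 -240.4   -1.5]
scene catch_left 0.72 [218.8 196.7] [ 574.1 -139.4   75.4]
scene catch_right 0.77 [197.4 186.3] [ 547.  -206.5   72.1]
29.0 [ 545.7 -173.4  187.1] [-180.     0.1   -6.9]
cover 0.94 [277.5 221.8] [ 565.1 -176.7  174.2]
cover_lip 0.64 [277.7 280.4] [ 577.2 -177.8  266.3]
cover_lip 0.2 [317.3 193.9] [ 577.3 -199.2  172.4]
[ 488    4   72  111 6534] mean [ 649.1 -406.7   48.4] slope [ 0.1 -0.5] z [45.4 50.3] ((647.8729858398438, -411.64971923828125), (84.16727447509766, 72.45545196533203), 7.914417743682861)
[ 228  146   99   79 7208] mean [ 583.  -178.4  171.4] slope [-13.    1.1] z [161.2 175.2] ((583.7553100585938, -178.52761840820312), (51.85933303833008, 40.390254974365234), 82.80598449707031)
```

The cover came free cleanly. I'll carry it to the near right part of the tray.

>>> {"method": "arm_command", "body": {"motion": [{"offset":[-0.004,-0.054,0],"spin":0},{"offset":[-0.004,-0.054,0],"spin":0},{"offset":[-0.004,-0.054,0],"spin":0},{"offset":[-0.004,-0.054,0],"spin":0},{"offset":[-0.004,-0.054,0],"spin":0}]}}

```text
time_s: 29.72
ee_pos: [558.4, 98.8, 187.7]
ee_rot: [-180.0, -0.0, -6.9]
force: [1.0, 0.6, -0.1]
gripper_width: 52.1
gripper_force: 15.0
```

>>> {"method": "arm_command", "body": {"motion": [{"offset":[-0.004,-0.056,0],"spin":0},{"offset":[0,0,0.05],"spin":0},{"offset":[0,0,0.05],"spin":0},{"offset":[0,0,0.025],"spin":0},{"offset":[0,0,0],"spin":0}]}}

```text
time_s: 30.35
ee_pos: [559.7, 152.8, 60.6]
ee_rot: [179.9, 0.3, -6.9]
force: [0.5, -1.1, -0.1]
gripper_width: 52.3
gripper_force: 15.0
```

```bash
python3 look.py w15 cover jar tray; python3 wc.py w15
python3 - <<'E'
from h import *
import pickle
np.set_printoptions(precision=1,suppress=True)
c,d,_=pickle.load(open('w5.pkl','rb'))
print('tray near corners',at_z(c,(205,158),18),at_z(c,(437,185),18))
E
```

```text
30.4 [561.1 153.1  62.3] [180.    0.1  -6.9]
cover 0.66 [275.1 223.7] [578.3 150.9  47.9]
jar 0.63 [361.6  23.3] [670.7  99.   48.9]
tray 0.93 [207.6 144.9] [621.7 188.8   3.6]
[ 229  146   98   79 7130] mean [596.9 147.6  44.9] slope [-13.2   1.1] z [34.7 48.7] ((597.6547241210938, 147.3466796875), (51.308040618896484, 40.46208190917969), 82.96968841552734)
tray near corners [536. 326.  18.] [508.1  79.4  18. ]
```

>>> {"method": "arm_command", "body": {"motion": [{"offset":[0,0,0.018],"spin":0},{"offset":[0,0,0.005],"spin":0},{"offset":[0,0,0.004],"spin":0},{"offset":[0,0,0.003],"spin":0},{"offset":[0,0,0],"spin":0}]}}

```text
time_s: 31.18
ee_pos: [561.2, 153.1, 32.7]
ee_rot: [180.0, -0.0, -6.9]
force: [-0.4, 0.2, -0.3]
gripper_width: 51.7
gripper_force: 15.0
```

>>> {"method": "arm_command", "body": {"motion": [{"offset":[0,0,0.003],"spin":0},{"offset":[0,0,0.002],"spin":0},{"offset":[0,0,0],"spin":0},{"offset":[0,0,0],"spin":0}]}}

```text
time_s: 31.68
ee_pos: [561.2, 153.0, 27.6]
ee_rot: [180.0, -0.0, -6.9]
force: [-1.0, 0.1, 2.6]
gripper_width: 51.7
gripper_force: 15.0
```

>>> {"method": "arm_command", "body": {"motion": [{"offset":[0,0,0.0015],"spin":0},{"offset":[0,0,0.001],"spin":0},{"offset":[0,0,0],"spin":0}]}}

```text
time_s: 32.05
ee_pos: [561.0, 153.1, 24.9]
ee_rot: [180.0, 0.0, -6.9]
force: [-1.4, 0.1, 3.9]
gripper_width: 51.7
gripper_force: 15.0
```

>>> {"method": "arm_command", "body": {"motion": [{"offset":[0,0,0],"spin":0},{"offset":[0,0,0],"spin":0},{"offset":[0,0,0],"spin":0},{"offset":[0,0,0],"spin":0}], "jaw": 0.075}}

```text
time_s: 32.55
ee_pos: [561.2, 153.1, 25.0]
ee_rot: [180.0, -0.0, -6.9]
force: [-0.0, 0.1, -0.0]
gripper_width: 74.5
gripper_force: 0.0
```

>>> {"method": "arm_command", "body": {"motion": [{"offset":[0,0,-0.03],"spin":0},{"offset":[0,0,-0.05],"spin":0},{"offset":[0,0,-0.05],"spin":0},{"offset":[-0.045,0,-0.03],"spin":0},{"offset":[-0.03,0,0],"spin":0}]}}

```text
time_s: 33.17
ee_pos: [486.8, 162.6, 187.8]
ee_rot: [-179.9, -0.3, -6.9]
force: [-0.4, 0.5, 0.1]
gripper_width: 75.1
gripper_force: 0.0
```

```bash
python3 look.py w16 cover cover_lip lever lever_butt lever_tip jar tray; python3 wc.py w16
python3 - <<'E'
import seg
seg.handle('w16',22.5,(60,0,300,225))
from h import *
np.set_printoptions(precision=1,suppress=True)
for n in ('top','scene'):
    c=cam(n); im,d=env.grab_frame(n)
    for t in ('cover','lever','jar','pen'):
        for r in env.pinpoint(n,t)[:2]: print(n,t,round(r['score'],2),np.array(r['location']),at_depth(c,r['location'],d))
E
```

```text
33.225 [482.  162.3 186.4] [-180.     0.1   -6.9]
cover 0.58 [276.1 103.8] [576.5 152.   13.7]
cover 0.42 [233.6  61. ] [622.2 187.9   3.8]
cover_lip 0.58 [278.3 137.8] [544.  153.7   4.2]
lever 0.71 [170.1  80.1] [609.8 247.2  22.2]
lever 0.7 [279.7 140.4] [541.2 152.6   3.5]
lever 0.65 [351.6 323.1] [327.6  94.4  10.7]
lever_butt 0.69 [170.3 123.9] [570.5 254.8  20.5]
lever_tip 0.96 [288.4 313. ] [342.6 165.7  -1.2]
lever_tip 0.42 [243.3 268.8] [407.8 208.9   5.7]
tray 0.64 [229.9  63.6] [620.3 191.8   3.6]
[ 246   58   62   80 3963] mean [582.4 150.6  13.2] slope [-0.7  0. ] z [ 5.3 15.5] ((582.3920288085938, 150.9345703125), (60.79441452026367, 74.86869049072266), 83.21761322021484)
w16 1678 ((611.3699340820312, 249.68301391601562), (20.424577713012695, 82.65311431884766), 82.9517593383789) [[569.1025390625, 244.61886596679688], [651.131103515625, 234.4769287109375], [653.6373291015625, 254.74716186523438], [571.6087646484375, 264.88909912109375]] ztop 21.524269867826007
top cover 0.66 [230.5 204.4] [583.2 145.2  14.7]
top cover 0.26 [224.5 219.9] [544.7 159.5   9.1]
top lever 0.67 [252.1 308.9] [328.1  85.5  -0.7]
top lever 0.46 [167.8 274.9] [407.6 291.8  12.6]
top jar 0.57 [254.  169.5] [670.6  88.2  25.4]
top jar 0.2 [187.8 190.9] [526.2 127.6 539.9]
top pen 0.61 [306.5 284. ] [390.8 -46.5  10. ]
scene cover 0.69 [326.  229.4] [591.4 155.   12.9]
scene cover 0.38 [426.2 230.2] [554.  424.4  17.1]
scene lever 0.62 [360.1 240.2] [616.1 246.5  21.9]
scene lever 0.48 [313.  158.7] [333.9  93.5   0.9]
scene jar 0.74 [297.4 255. ] [695.7  89.   41.3]
scene pen 0.58 [268.4 167.4] [396.9 -36.3   8.2]
```

The cover lies flat in the tray with its outer face up (top at about 14) and is inside the walls. The lever is flat too, the jar and pen haven't moved, and the arm is clear, so I'm handing in.

```bash
python3 -c "
from workcell import env; print(env.job_done())"
```

```text
the job is handed in; nothing more can be done
None
```

The job is handed in at about 34 s of the 72 s allowed: the lever pried the cover out of its catches, and final readings show cover (outer face up) and lever flat inside the tray. While I eased the lever off, the tilted blade lifted the cover further on its tongue, so I set it back on the catches before taking it off.

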